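Release the round-knobbed bur cassette from the pop-up dock

ROBOT

A 6-joint arm with a two-finger parallel gripper is mounted at the origin on the work surface. World frame = base frame: x ahead of the robot, y to its left, z up, the work surface at z = 0. Lengths are in m, angles in rad, forces in N, time in s.
With the tool pointing down it reaches from about 0.425 to 0.95 m from the base axis. Payload 14.7 kg.
Tool frame: the origin (TCP) lies on the centre line of the jaws, within the pads' length; the fingertips stand bot.nose_length ahead of it and the grasp point (between the pads) lies 3 mm ahead of it (bot.nose_length is the distance from the TCP to the fingertips, in m); z points along the fingers, y is the line along which they close (so a half turn about z gives the same grasp; the last joint's range is limited). The gripper opens to 85 mm and grips with 20 to 120 N. Pads are 22 mm wide; open, the fingers measure 114 mm over their backs; the gripper's body (76 mm by 85 mm) begins 54 mm behind the grasp point. The pads swing forward as they close: fully open they stand 13 mm farther back than shut.
Start: joints at [-1.163, 0.48, 1.596, -0, 1.065, -0.047], TCP at [0.286, -0.584, 0.227] pointing down, gripper open.
Joint ranges: [-2.75, 2.75], [-0.82, 2.05], [0.23, 2.67], [-1.56, 4.7], [0.09, 2.69], [-2.92, 2.92]. Speed limits (rad/s): [1.89, 1.89, 2.39, 3.01, 3.01, 3.01].

INTERFACE

Orientations are given as a 3x3 rotation matrix whose columns are the frame's x, y, z axes.
In Python, from station import bot, grab_frame gives the robot as it stands (bot), with the cameras as plain functions.
- The arm moves only by the shell command python3 inch.py [FORCE], which reads ROWS from standard input. ROWS is a JSON list of rows, 1 to 8 of them, each an object with the fields jaw (the finger opening in m), trans (a list: dx, dy, dz in shares of the most that a row can go, 1 being 62.5 mm), rot (a list: a rotation vector rx, ry, rz in normalised numbers (1 is 90 degrees)); a field left out counts as zero (the opening has to be given); each row shifts and turns the commanded pose from where the row before left it, along the tool's axes as they then stand; what a row does not reach is not made up. A row lasts 1/8 s, in which the tool goes at most 0.0625 m and 0.188 rad, less where a joint would pass 70% of its speed; a pose out of reach is approached as far as the arm can. The fingers move at their own pace and stop on an object; FORCE is the grip in N (left out, the last holds). Time passes only in rows, so rows that do not move let the fingers close. It prints the time, the measured TCP pose, the force, the opening and the grip force at its end. Shift and turn numbers lie between -1 and 1, and a call with a number outside is refused. Input that does not fit is refused with a message, and nothing moves.
- bot.state(): the state, without advancing time (a new reading comes with each control period).
- grab_frame(name): name is "side" or "top" or "wrist"; returns a dict with "pixels" (400x640x3 uint8, red, green, blue), "mtx" (3x3 intrinsics, pixels), "pose" (4x4, takes a point from camera to world coordinates). Camera axes: x right, y down, z forward; pixel columns grow to the right and rows downward; lengths in m; the calibration is good to about 2 mm. The wrist camera is an equidistant fisheye: a pixel r from the principal point sees the ray r / f radians off the axis. A picture is of the moment at which its call begins. There is no depth.
- bot.close_job(): hands the job in; it is judged then, once.
The state is a dict: "clock": time; "joint_pos": joint angles; "qd": joint speeds; "joint_torque": joint torques, N m; "position": TCP position; "tcp_rot": TCP orientation; "force": force on the tool from outside, world axes, zero at the start; "wrist_torque": the same for the moment, N m; "finger_gap": finger opening in m; "finger_force": force on a finger pad.
Only numpy, scipy, OpenCV 4.12 (cv2) and the standard library are available. Lean on these libraries where they do the work, as an engineer would, in place of code of your own. Each camera call takes 0.05 s, during which the arm holds its last target. There are 200 camera calls.

TASK

On the jeweller's bench, the bur cassette with the round knob is latched down in the three-bay dock. Press it deeper into its bay until the catch trips and it springs up, then draw it out and stand it upright in the wooden tray, setting it down rather than dropping it. Leave the other two cassettes latched in their bays.

Things in the scene. Friction and masses are not known exactly. Their poses are not given: they have to be found in the camera images.
- round_cassette: Cassette to take: aluminium block 34 x 40 mm (x, y), 52 tall, on it a round steel knob 24 across, 26 tall (78 in all); 0.1-0.2 kg. Origin: centre of underside, z up. Latched, its base is 16 mm over the bench and it cannot be pulled out. Pressed 5 mm deeper (stop at 9; 5-8 N) the catch lets go for good; when the press lifts, a spring raises it 18 mm above latched height, still guided in its bay.
- fin_cassette: Leave latched. Same block, catch, origin and axes; grip is a flat upright fin 8 x 34 mm (x, y), 26 tall. All three sit in a row along their y, 64 mm centre to centre, any order, in a fixed grey dock: top 64 mm over the bench (blocks 4 mm proud, grips wholly above it), 200 mm long in y, reaching 32 mm to -x and 58 mm to +x of the bay centres. Bays are open on top, 1 mm play.
- bridge_cassette: Leave latched. Same block, catch, origin and axes as the others, in the same dock; grip is a bridge handle: a bar 9 x 34 mm (x, y) on two thin posts, its top 26 mm above the block.
- tray: Fixed open tray of pale wood, 150 x 130 x 24 mm outside (x, y, z), walls and floor 5 mm thick, empty. Origin: centre of its underside, on the bench; z up.

How it is judged:
On the way, in this order (a step that is already met when the one before it is completed fails the run):
1. the round-knobbed cassette is pressed deeper into its bay (height (world z) of round_cassette below 0.0145 m and distance of round_cassette from where it was at the start of the episode below 0.02 m).
2. its catch has tripped and it has risen at least 12 mm above its latched height (height (world z) of round_cassette above 0.028 m).
At the end, for the whole second after the job is handed in: The round-knobbed cassette stands upright (within 0.15 rad), at rest, with its base on the tray's floor anywhere inside the tray; the fin and bridge cassettes are within 8 mm of where they began, still latched in their bays (x of round_cassette in the frame of tray between -0.065 and 0.065 m and y of round_cassette in the frame of tray between -0.055 and 0.055 m and z of round_cassette in the frame of tray between 0.002 and 0.01 m and angle between round_cassette's own z axis and vertical below 0.15 rad and linear speed of round_cassette below 0.02 m/s and distance of each of fin_cassette, bridge_cassette from where it was at the start of the episode below 0.008 m); the robot touches nothing.
It fails at once if another cassette is released or pulled from its bay (moved more than 12 mm) (distance of any of fin_cassette, bridge_cassette from where it was at the start of the episode above 0.012 m).
It fails at once if the round-knobbed cassette is dropped (moves faster than 0.6 m/s out of the fingers, a fall of about 2 cm) (linear speed of round_cassette above 0.6 m/s and contact force between the fingers and round_cassette below 0.01 N).
It also fails if it takes over 42 s, if anything falls off the work surface, if the arm or the gripper's body presses on something with over 40 N, if the wrist force passes 120 N, or if a joint passes its speed limit or range.

## Working session

There is one attempt and no reset: what is moved stays moved. The work goes in short steps, Python scripts to look and compute and a shell command to move; the robot and the scene stay as the last step left them, time stands still between calls to the robot, and variables do not carry over. Pictures are saved under pics/ and viewed, at most 10 in all, crops included, and the job is handed in when it is done.

```bash
ls; mkdir -p pics; python3 - <<'E'
from station import bot, grab_frame
import cv2,numpy as np
s=bot.state();print(s['position'],s['tcp_rot'],s['clock'],bot.nose_length,s['finger_gap'])
for n in("top","side"):
    f=grab_frame(n);cv2.imwrite(f"pics/{n}0.png",f["pixels"][:,:,::-1]);np.savez(f"pics/{n}0.npz",**f);print(f["mtx"],f["pose"])
E
```

```text
inch.py
pics
station.py
[ 0.28538397 -0.58352476  0.22616675] [[ 8.98363073e-01  4.39253403e-01 -4.86275500e-04]
 [ 4.39253669e-01 -8.98362371e-01  1.12489978e-03]
 [ 5.72644481e-05 -1.22416672e-03 -9.99999249e-01]] 0.0 0.022 0.08566507608091455
[[476.87932582   0.         325.74084642]
 [  0.         476.87932582 205.86231826]
 [  0.           0.           1.        ]] [[ 0.01139326 -0.98789059  0.15473326  0.41950618]
 [-0.99967637 -0.0077332   0.02423533 -0.00899298]
 [-0.02274527 -0.15495931 -0.98765898  0.93454877]
 [ 0.          0.          0.          1.        ]]
[[413.76259057   0.         325.70871435]
 [  0.         413.76259057 195.79668044]
 [  0.           0.           1.        ]] [[-0.96089614 -0.2016887   0.18973737  0.40149825]
 [-0.27689381  0.7070184  -0.65073405  0.55374285]
 [-0.00290211 -0.67782494 -0.7352176   0.67310253]
 [ 0.          0.          0.          1.        ]]
```

View pics/top0.png

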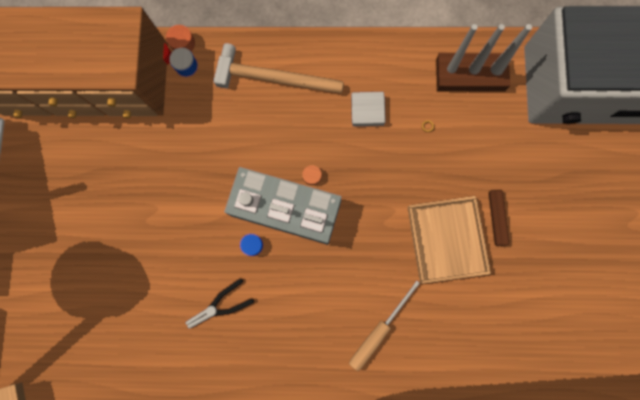

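View pics/side0.png

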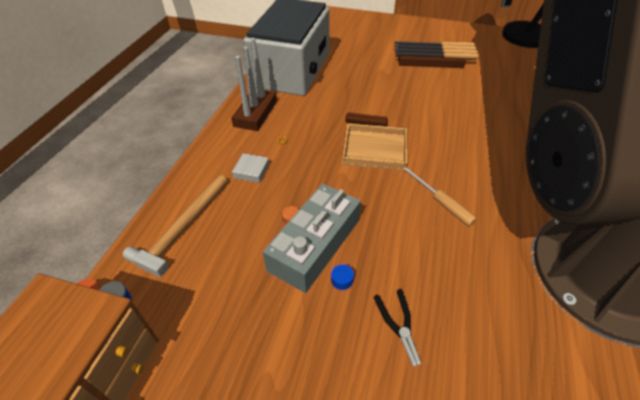

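The top view shows the dock at about (284,205), with the round knob at its left end at (246,200). The tray is at about (450,240). In the side view the knob is at (300,242). I'll zoom in on both.

```bash
python3 - <<'E'
import cv2,numpy as np
a=cv2.imread('pics/top0.png')[160:255,215:350];b=cv2.imread('pics/side0.png')[175:295,255:370]
r=lambda i:cv2.resize(i,None,fx=5,fy=5,interpolation=cv2.INTER_CUBIC)
A=r(a);B=r(b);cv2.imwrite('pics/ta.png',A);cv2.imwrite('pics/sb.png',B)
E
```

```text
(no output)
```

View pics/ta.png

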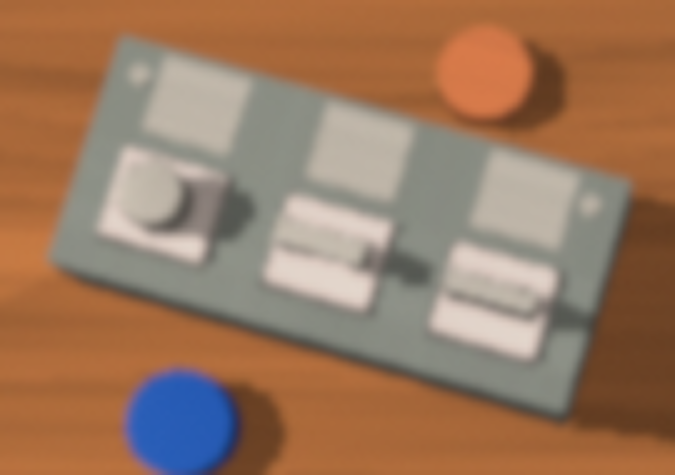

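View pics/sb.png

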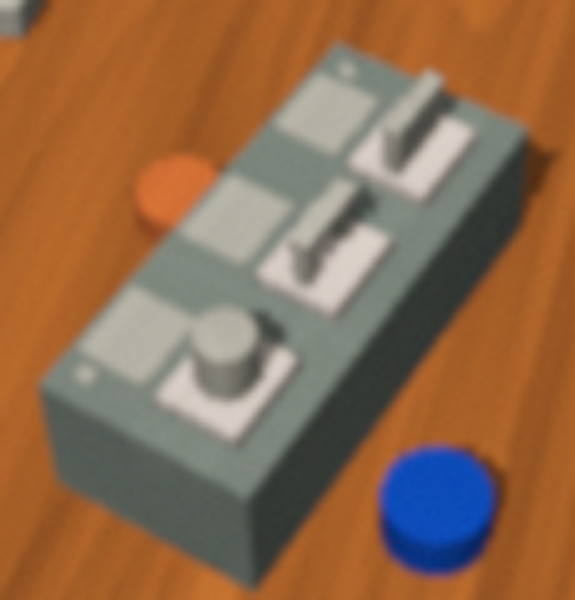

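In the top crop the knob's disc is at (152,190) and the dock's top corners are (122,36), (632,180), (566,412) and (52,262). In the side crop the disc is at (226,335) and the dock corners are (335,42), (527,132), (248,497) and (42,383).

```bash
cat >h.py <<'E'
import numpy as np,cv2
def plane(f,uv,z):
    uv=np.atleast_2d(np.array(uv,float));d=np.c_[uv,np.ones(len(uv))]@np.linalg.inv(f['mtx']).T@f['pose'][:3,:3].T
    o=f['pose'][:3,3];return o+d*((z-o[2])/d[:,2])[:,None]
E
python3 - <<'E'
from h import *
np.set_printoptions(precision=4,suppress=True)
T=np.load('pics/top0.npz');S=np.load('pics/side0.npz')
c=lambda p,o:(np.array(p)+.5)/5-.5+np.array(o)
to=(215,160);so=(255,175)
for nm,f,o,k,dk,bl in(("top",T,to,(152,190),[(122,36),(632,180),(566,412),(52,262)],[(128,145),(232,172),(205,263),(98,234)]),("side",S,so,(226,335),[(42,383),(335,42),(527,132),(248,497)],[(157,393),(295,352),(237,441)])):
    print(nm,'knob',plane(f,c(k,o),.094))
    D=plane(f,c(dk,o),.064)[:,:2];print(D)
    y=(D[0]+D[3]-D[1]-D[2])/2;x=(D[0]+D[1]-D[2]-D[3])/2
    print('len',np.linalg.norm(y),np.linalg.norm(x),'yaw',np.arctan2(-y[0],y[1]),np.arctan2(x[1],x[0]))
    yu=y/np.linalg.norm(y);xu=np.array([yu[1],-yu[0]]);ce=D.mean(0);b=ce-.013*xu;print('bay from dock',b+.064*yu)
    B=plane(f,c(bl,o),.068)[:,:2];print('block',B.mean(0) if len(B)==4 else B)
# tray
im=T['pixels'];h=cv2.cvtColor(im,cv2.COLOR_RGB2HSV)
print(h[240,450],h[240,380],h[204,440])
for p in [(410,206),(478,198),(490,273),(420,283)]:print(plane(T,p,.024))
E
```

```text
top knob [[0.5651 0.1569 0.094 ]]
[[ 0.629   0.1764]
 [ 0.5754 -0.0157]
 [ 0.4891  0.0078]
 [ 0.5429  0.199 ]]
len 0.19899418147073253 0.08918951477684389 yaw -0.2732343719545052 -0.2619743815404967
bay from dock [0.5638 0.157 ]
block [0.5646 0.1567]
side knob [[0.5642 0.1569 0.094 ]]
[[ 0.629   0.1744]
 [ 0.5768 -0.0175]
 [ 0.4896  0.0095]
 [ 0.5437  0.199 ]]
len 0.19802114782934999 0.09001396408455703 yaw -0.2720537552736882 -0.2905112819054712
bay from dock [0.5644 0.1565]
block [[0.5869 0.1697]
 [0.5453 0.1394]
 [0.5534 0.181 ]]
[ 14 133 204] [ 12 168 179] [ 14 135 127]
[[ 0.5632 -0.1489  0.024 ]]
[[ 0.5798 -0.2795  0.024 ]]
[[ 0.437  -0.2965  0.024 ]]
[[ 0.417  -0.1653  0.024 ]]
```

Units first: shifts go in shares of 62.5 mm and turns go in shares of 90 degrees. So 0.036 m is 0.576, -0.0339 m is -0.5424.

```bash
echo '[{"jaw": 0,"trans": [0.576,-0.5424,0]},{"jaw": 0,"trans": [0.576,-0.5424,0]},{"jaw": 0,"trans": [0.576,-0.5424,0]},{"jaw": 0,"trans": [0.576,-0.5424,0]},{"jaw": 0,"trans": [0.576,-0.5424,0]},{"jaw": 0,"trans": [0.576,-0.5424,0]},{"jaw": 0,"trans": [0.576,-0.5424,0]},{"jaw": 0,"trans": [0.576,-0.5424,0]}]' | python3 inch.py 30; echo '[{"jaw": 0,"trans": [0.576,-0.5424,0]},{"jaw": 0,"trans": [0.576,-0.5424,0]},{"jaw": 0,"trans": [0.576,-0.5424,0]},{"jaw": 0,"trans": [0.576,-0.5424,0]},{"jaw": 0,"trans": [0.576,-0.5424,0]},{"jaw": 0,"trans": [0.576,-0.5424,0]},{"jaw": 0,"trans": [0.576,-0.5424,0]},{"jaw": 0,"trans": [0.576,-0.5424,0]}]' | python3 inch.py; echo '[{"jaw": 0,"rot": [0,0,-0.1073]},{"jaw": 0,"rot": [0,0,-0.1073]},{"jaw": 0,"rot": [0,0,-0.1073]},{"jaw": 0,"rot": [0,0,-0.1073]},{"jaw": 0,"rot": [0,0,-0.1073]},{"jaw": 0},{"jaw": 0}]' | python3 inch.py
cat >>h.py <<'E'
def err(p):
    from station import bot, grab_frame
    s=bot.state();R=s['tcp_rot'];print('tcp',s['position'].round(4) if hasattr(s['position'],'round') else s['position'],'tool delta',(np.array(R).T@(np.array(p)-s['position'])).round(4),'yaw ty',np.arctan2(R[1][1],R[0][1]),'F',np.round(s['force'],2),'t',s['clock'],'gap',s['finger_gap'])
E
python3 -c "
from h import *
err([.5645,.1567,.13])"
```

```text
clock: 1.1
position: [0.4254, -0.2122, 0.2267]
tcp_rot: [[0.898, 0.439, -0.0], [0.439, -0.898, 0.0], [-0.0, -0.0, -1.0]]
force: [1.2, 0.0, -0.3]
finger_gap: -0.0001
finger_force: 0.0
clock: 2.1
position: [0.565, 0.158, 0.2266]
tcp_rot: [[0.898, 0.439, -0.0], [0.439, -0.898, -0.0], [-0.0, -0.0, -1.0]]
force: [0.3, -0.8, -0.6]
finger_gap: 0.0001
finger_force: 0.0
clock: 2.98
position: [0.5646, 0.1564, 0.2267]
tcp_rot: [[0.274, 0.962, -0.0], [0.962, -0.274, -0.0], [-0.0, -0.0, -1.0]]
force: [-0.1, 0.3, 0.5]
finger_gap: 0.0001
finger_force: 0.0
tcp [0.5646 0.1564 0.2267] tool delta [ 0.0003 -0.0002  0.0967] yaw ty -0.2770595024460161 F [-0.06  0.33  0.47] t 2.975 gap 0.00013621885324054608
```

Scaled: 0.035 m is 0.56, 0.025 m is 0.4.

```bash
echo '[{"jaw": 0,"trans": [0,0,0.56]},{"jaw": 0,"trans": [0,0,0.56]},{"jaw": 0,"trans": [0,0,0.4]},{"jaw": 0,"trans": [0,0,0.144]},{"jaw": 0},{"jaw": 0}]' | python3 inch.py; echo '[{"jaw": 0,"trans": [0,0,0.032]},{"jaw": 0}]' | python3 inch.py;echo '[{"jaw": 0,"trans": [0,0,0.032]},{"jaw": 0}]' | python3 inch.py
```

```text
clock: 3.72
position: [0.5654, 0.1565, 0.1238]
tcp_rot: [[0.27, 0.963, 0.001], [0.963, -0.27, 0.0], [0.001, 0.001, -1.0]]
force: [1.1, 0.2, 0.2]
finger_gap: -0.0002
finger_force: 0.0
clock: 3.98
position: [0.5649, 0.1564, 0.1212]
tcp_rot: [[0.27, 0.963, 0.001], [0.963, -0.27, 0.0], [0.0, 0.001, -1.0]]
force: [0.2, -0.3, 0.2]
finger_gap: 0.0001
finger_force: 0.0
clock: 4.22
position: [0.5646, 0.1564, 0.1187]
tcp_rot: [[0.27, 0.963, -0.0], [0.963, -0.27, -0.0], [-0.0, -0.0, -1.0]]
force: [-0.1, -0.6, 0.2]
finger_gap: 0.0001
finger_force: 0.0
```

Scaled: 0.003 m is 0.048.

```bash
for i in 1; do echo '[{"jaw": 0,"trans": [0,0,0.048]},{"jaw": 0}]' | python3 inch.py; echo '[{"jaw": 0,"trans": [0,0,0.032]},{"jaw": 0}]' | python3 inch.py;echo '[{"jaw": 0,"trans": [0,0,0.032]},{"jaw": 0}]' | python3 inch.py; done
```

```text
clock: 4.47
position: [0.5645, 0.1563, 0.1155]
tcp_rot: [[0.27, 0.963, -0.001], [0.963, -0.27, -0.0], [-0.0, -0.0, -1.0]]
force: [-0.1, -1.0, 0.4]
finger_gap: -0.0003
finger_force: 0.0
clock: 4.72
position: [0.5646, 0.1564, 0.1136]
tcp_rot: [[0.27, 0.963, -0.0], [0.963, -0.27, -0.0], [-0.0, -0.0, -1.0]]
force: [0.4, -0.8, -0.9]
finger_gap: -0.0005
finger_force: 0.0
clock: 4.97
position: [0.5646, 0.1563, 0.1117]
tcp_rot: [[0.27, 0.963, -0.0], [0.963, -0.27, -0.0], [-0.0, -0.0, -1.0]]
force: [-0.3, 0.0, 0.5]
finger_gap: -0.0
finger_force: 0.0
```

Scaled: 0.0015 m is 0.024.

```bash
echo '[{"jaw": 0,"trans": [0,0,0.024]},{"jaw": 0}]' | python3 inch.py; echo '[{"jaw": 0,"trans": [0,0,0.024]},{"jaw": 0}]' | python3 inch.py
python3 -c "
from station import bot, grab_frame
import cv2
a=grab_frame('side')['pixels'][150:310,220:400,::-1];cv2.imwrite('pics/p1.png',cv2.resize(a,None,fx=3.7,fy=3.7,interpolation=2))"
```

```text
clock: 5.22
position: [0.5646, 0.1563, 0.1102]
tcp_rot: [[0.27, 0.963, -0.0], [0.963, -0.27, -0.0], [-0.0, -0.0, -1.0]]
force: [-0.0, 0.0, 0.2]
finger_gap: -0.0
finger_force: 0.0
clock: 5.48
position: [0.5647, 0.1564, 0.1087]
tcp_rot: [[0.27, 0.963, -0.0], [0.963, -0.27, -0.0], [-0.0, -0.0, -1.0]]
force: [-0.9, 1.3, -0.4]
finger_gap: -0.0002
finger_force: 0.0
```

View pics/p1.png

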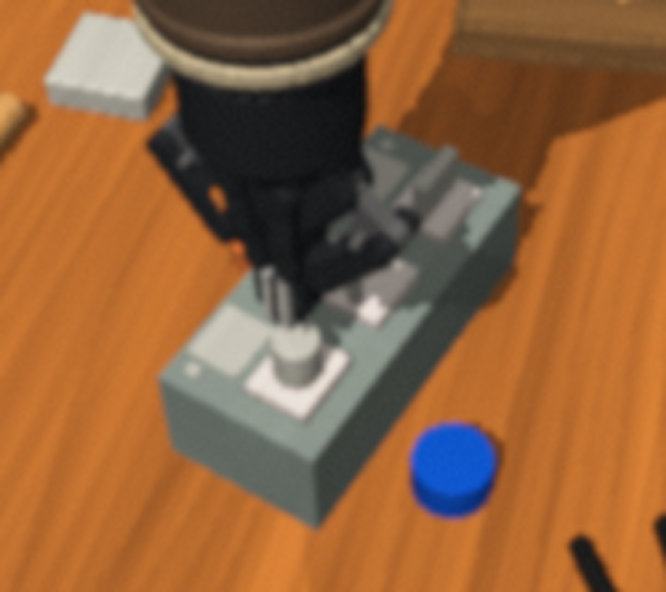

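The closed fingertips, at about (290,320) in the crop, are directly over the knob top at (297,345), and contact is close. I'll keep going down in small steps.

Scaled: 0.002 m is 0.032.

```bash
echo '[{"jaw": 0,"trans": [0,0,0.032]},{"jaw": 0}]' | python3 inch.py|sed -n '2p;4p'; echo '[{"jaw": 0,"trans": [0,0,0.032]},{"jaw": 0}]' | python3 inch.py|sed -n '2p;4p';echo '[{"jaw": 0,"trans": [0,0,0.024]},{"jaw": 0}]' | python3 inch.py|sed -n '2p;4p'
```

```text
position: [0.5646, 0.1564, 0.1066]
force: [-0.6, 0.1, -0.2]
position: [0.5646, 0.1563, 0.1046]
force: [0.1, 0.3, -0.9]
position: [0.5647, 0.1564, 0.1032]
force: [-0.4, -0.1, -0.3]
```

```bash
python3 -c "
from station import bot, grab_frame
import cv2,numpy as np
a=grab_frame('side')['pixels'][180:280,250:370,::-1];b=grab_frame('wrist')['pixels'][:,:,::-1]
a=cv2.resize(a,(480,400),interpolation=2);b=cv2.resize(b,(320,200))
c=np.zeros((400,800,3),np.uint8);c[:,:480]=a;c[:200,480:]=b;cv2.imwrite('pics/p2.png',c);print(bot.state()['joint_torque'])"
```

```text
[-2.14577703e-03 -8.98928690e+01 -3.18989968e+01 -1.80463003e-04
 -4.03652375e-03 -8.76995978e-05]
```

View pics/p2.png

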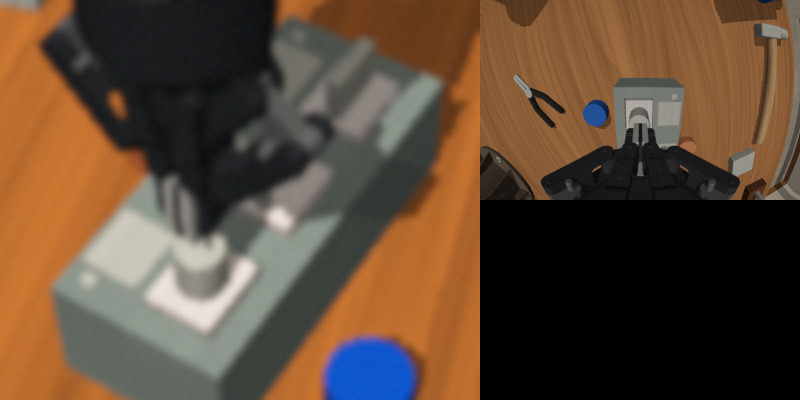

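The tips now overlap the knob's top disc, at about (190,240) in the crop. There is still no measurable force, so I'll continue in small steps and watch it.

Scaled: 0.0015 m is 0.024.

```bash
for k in 1; do echo '[{"jaw": 0,"trans": [0,0,0.024]},{"jaw": 0}]' | python3 inch.py|sed -n '2p;4p'; echo '[{"jaw": 0,"trans": [0,0,0.024]},{"jaw": 0}]' | python3 inch.py|sed -n '2p;4p';echo '[{"jaw": 0,"trans": [0,0,0.024]},{"jaw": 0}]' | python3 inch.py|sed -n '2p;4p'; done
```

```text
position: [0.5647, 0.1564, 0.1017]
force: [0.2, 0.5, -0.4]
position: [0.5646, 0.1564, 0.1002]
force: [-0.3, -0.4, -0.4]
position: [0.5647, 0.1564, 0.0987]
force: [0.3, -0.4, -0.6]
```

Scaled: 0.0015 m is 0.024.

```bash
for k in 1; do echo '[{"jaw": 0,"trans": [0,0,0.024]},{"jaw": 0}]' | python3 inch.py|sed -n '2p;4p'; echo '[{"jaw": 0,"trans": [0,0,0.024]},{"jaw": 0}]' | python3 inch.py|sed -n '2p;4p'; done
python3 -c "
from station import bot, grab_frame
import cv2,numpy as np
a=grab_frame('side')['pixels'][190:270,260:340,::-1];b=grab_frame('wrist')['pixels'][130:370,220:420,::-1]
a=cv2.resize(a,(400,400),interpolation=2);b=cv2.resize(b,(400,480),interpolation=2)
c=np.zeros((480,800,3),np.uint8);c[:400,:400]=a;c[:,400:]=b;cv2.imwrite('pics/p3.png',c)"
```

```text
position: [0.5647, 0.1564, 0.0972]
force: [0.6, -0.1, -0.2]
position: [0.5646, 0.1564, 0.0957]
force: [0.2, 0.1, -0.7]
```

View pics/p3.png

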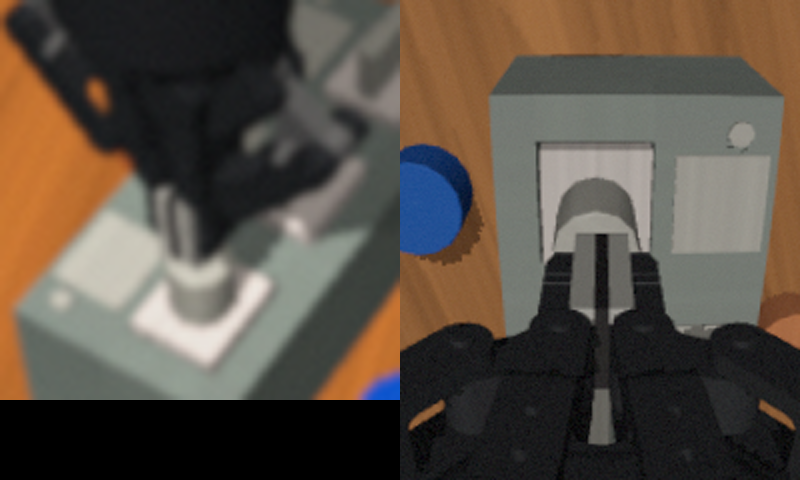

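```bash
python3 - <<'E'
from h import *
S=np.load('pics/side0.npz');yu=np.array([.27,.963]);xu=np.array([.963,-.27]);K=S['mtx'];P=np.linalg.inv(S['pose'])
for k in(0,.011):
  for z in(.075,.08,.085,.09,.095,.1,.105):
    p=np.r_[np.array([.5646,.1564])+k*yu,z,1];q=K@(P@p)[:3];q=q[:2]/q[2];print(k,z,(q-[260,190])*5)
E
```

```text
0 0.075 [200.97782733 288.8006688 ]
0 0.08 [200.29014426 280.45364465]
0 0.085 [199.59545743 272.02160974]
0 0.09 [198.89365931 263.50325872]
0 0.095 [198.18464014 254.89725939]
0 0.1 [197.4682879  246.20225198]
0 0.105 [196.74448822 237.41684846]
0.011 0.075 [183.29990241 310.79431758]
0.011 0.08 [182.51581428 302.48624615]
0.011 0.085 [181.72366992 294.09281219]
0.011 0.09 [180.92334452 285.61269332]
0.011 0.095 [180.1147107  277.04453967]
0.011 0.1 [179.29763839 268.38697321]
0.011 0.105 [178.47199482 259.63858701]
```

```bash
python3 - <<'E'
from h import *
from station import bot, grab_frame
S=np.load('pics/side0.npz');w=grab_frame('wrist');np.savez('pics/w.npz',**w)
M=w['pose'];print(M.round(3),w['mtx'].round(1))
def wray(u,v):
    K=w['mtx'];d=np.array([(u-K[0,2])/K[0,0],(v-K[1,2])/K[1,1]]);r=np.hypot(*d);d=np.r_[d/r*np.sin(r),np.cos(r)]
    return M[:3,3],M[:3,:3]@d
def sray(u,v):
    d=S['pose'][:3,:3]@np.linalg.inv(S['mtx'])@[u,v,1];return S['pose'][:3,3],d/np.linalg.norm(d)
def tri(a,b):
    A=np.c_[a[1],-b[1]];t=np.linalg.lstsq(A,b[0]-a[0],rcond=None)[0];p=a[0]+t[0]*a[1];q=b[0]+t[1]*b[1];return (p+q)/2,np.linalg.norm(p-q)
print('tip',tri(wray(321,247.5),sray(260+178/5,190+258/5)))
# knob front top rim and block corners in wrist
for uv,z in(((597-400)/2+220,213/2+130),.094),(((537-400)/2+220,142/2+130),.068),(((655-400)/2+220,142/2+130),.068):
    o,d=wray(*uv);print(o+d*(z-o[2])/d[2])
E
```

```text
[[ 0.963 -0.255 -0.085  0.587]
 [-0.269 -0.913 -0.308  0.236]
 [ 0.001  0.32  -0.947  0.242]
 [ 0.     0.     0.     1.   ]] [[309.7   0.  320.4]
 [  0.  309.7 200. ]
 [  0.    0.    1. ]]
tip (array([0.56795414, 0.16737759, 0.10541957]), np.float64(0.0012435721573487806))
[0.56712977 0.16897482 0.094     ]
[0.55275056 0.184317   0.068     ]
[0.58656595 0.17487909 0.068     ]
```

The two-view fix puts the closed tips at z≈0.105 while the TCP reads 0.0957. So they are about 10 mm above the knob, and the stated nose length doesn't match what I see. I'll trust vision and force from here.

```bash
echo '[{"jaw": 0,"trans": [0,0,0.128]},{"jaw": 0}]' | python3 inch.py|sed -n '2p;4p'; echo '[{"jaw": 0,"trans": [0,0,0.024]},{"jaw": 0}]' | python3 inch.py|sed -n '2p;4p';  echo '[{"jaw": 0,"trans": [0,0,0.024]},{"jaw": 0}]' | python3 inch.py|sed -n '1,2p;4p'
```

```text
position: [0.5644, 0.1563, 0.0872]
force: [0.6, -0.3, -0.4]
position: [0.5647, 0.1564, 0.0863]
force: [-0.1, 0.4, 1.2]
clock: 8.52
position: [0.5647, 0.1564, 0.0848]
force: [-0.6, -0.0, 4.4]
```

Contact came at a TCP height of about 0.0863. Next I'll press about 7 mm.

Scaled: 0.0025 m is 0.04.

```bash
echo '[{"jaw": 0,"trans": [0,0,0.04]},{"jaw": 0}]' | python3 inch.py|sed -n '2p;4p'; echo '[{"jaw": 0,"trans": [0,0,0.024]},{"jaw": 0}]' | python3 inch.py|sed -n '2p;4p';  echo '[{"jaw": 0,"trans": [0,0,0.024]},{"jaw": 0}]' | python3 inch.py|sed -n '1,2p;4p'
```

```text
position: [0.5647, 0.1564, 0.0823]
force: [-1.3, 0.6, 5.1]
position: [0.5647, 0.1564, 0.0809]
force: [-0.2, -0.1, 4.9]
clock: 9.28
position: [0.5656, 0.1566, 0.0804]
force: [-2.6, -0.2, 19.4]
```

Scaled: -0.02 m is -0.32, -0.008 m is -0.128.

```bash
echo '[{"jaw": 0,"trans": [0,0,-0.048]},{"jaw": 0,"trans": [0,0,-0.048]},{"jaw": 0,"trans": [0,0,-0.08]},{"jaw": 0,"trans": [0,0,-0.128]},{"jaw": 0,"trans": [0,0,-0.32]},{"jaw": 0,"trans": [0,0,-0.32]},{"jaw": 0}]' | python3 inch.py
python3 -c "
from station import bot, grab_frame
import cv2,numpy as np
a=grab_frame('side')['pixels'][180:270,260:370,::-1];b=grab_frame('wrist')['pixels'][130:370,220:420,::-1]
a=cv2.resize(a,(440,360),interpolation=2);b=cv2.resize(b,(350,420),interpolation=2)
c=np.zeros((420,790,3),np.uint8);c[:360,:440]=a;c[:,440:]=b;cv2.imwrite('pics/p4.png',c)"
```

```text
clock: 10.15
position: [0.5657, 0.1566, 0.1398]
tcp_rot: [[0.27, 0.963, 0.003], [0.963, -0.27, 0.001], [0.001, 0.002, -1.0]]
force: [-0.2, -0.4, -0.7]
finger_gap: 0.0001
finger_force: 0.0
```

View pics/p4.png

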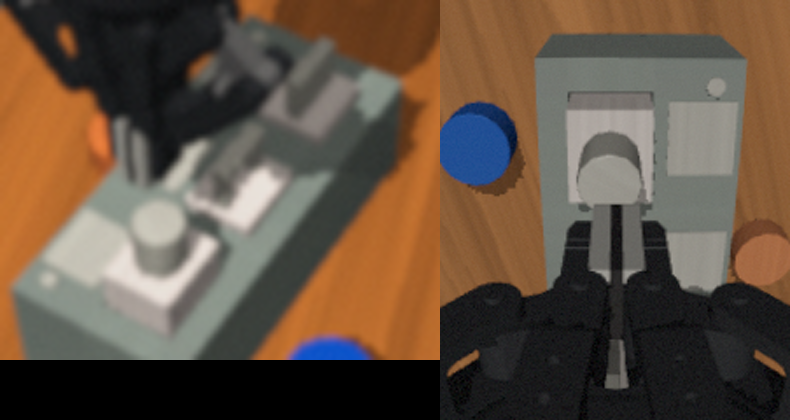

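The catch tripped. The block now stands about 18 mm proud, with the knob top at (158,225) in the crop. The contact height means the TCP reading sits about 30 mm lower than the true height. I'll open the fingers, descend and grip the knob.

Scaled: 0.02 m is 0.32, 0.015 m is 0.24.

```bash
echo '[{"jaw": 0.055},{"jaw": 0.055},{"jaw": 0.055},{"jaw": 0.055}]' | python3 inch.py; echo '[{"jaw": 0.055,"trans": [0,0,0.32]},{"jaw": 0.055,"trans": [0,0,0.24]},{"jaw": 0.055,"trans": [0,0,0.16]},{"jaw": 0.055},{"jaw": 0.055}]' | python3 inch.py; python3 -c "
from h import *
err([.5646,.1565,.082])"
```

```text
clock: 10.75
position: [0.5647, 0.1564, 0.1381]
tcp_rot: [[0.27, 0.963, -0.0], [0.963, -0.27, -0.0], [-0.0, -0.0, -1.0]]
force: [-0.2, 0.0, 0.5]
finger_gap: 0.0552
finger_force: 0.0
clock: 11.38
position: [0.565, 0.1564, 0.0936]
tcp_rot: [[0.27, 0.963, 0.0], [0.963, -0.27, 0.0], [0.0, 0.0, -1.0]]
force: [0.4, 0.4, -0.5]
finger_gap: 0.055
finger_force: 0.0
tcp [0.565  0.1564 0.0936] tool delta [-0.     -0.0004  0.0116] yaw ty -0.2729795610834875 F [ 0.38  0.41 -0.46] t 11.375 gap 0.05497753070724961
```

Scaled: 0.006 m is 0.096, 0.005 m is 0.08.

```bash
echo '[{"jaw": 0.055,"trans": [0,0,0.096]},{"jaw": 0.055,"trans": [0,0,0.08]},{"jaw": 0.055}]' | python3 inch.py|sed -n '2p;4p'; echo '[{"jaw": 0.015},{"jaw": 0.015},{"jaw": 0.015},{"jaw": 0.015},{"jaw": 0.015}]' | python3 inch.py 40
```

```text
position: [0.5644, 0.1563, 0.0818]
force: [0.6, -0.1, 0.2]
clock: 12.38
position: [0.5647, 0.1564, 0.0824]
tcp_rot: [[0.27, 0.963, 0.0], [0.963, -0.27, 0.0], [0.0, 0.0, -1.0]]
force: [-2.0, 0.4, 3.2]
finger_gap: 0.0228
finger_force: 39.0
```

Scaled: -0.02 m is -0.32, -0.012 m is -0.192.

```bash
echo '[{"jaw": 0.015,"trans": [0,0,-0.128]},{"jaw": 0.015,"trans": [0,0,-0.192]},{"jaw": 0.015,"trans": [0,0,-0.32]},{"jaw": 0.015,"trans": [0,0,-0.32]},{"jaw": 0.015,"trans": [0,0,-0.32]},{"jaw": 0.015,"trans": [0,0,-0.32]},{"jaw": 0.015},{"jaw": 0.015}]' | python3 inch.py
python3 -c "
from station import bot, grab_frame
import cv2,numpy as np
a=grab_frame('side')['pixels'][120:280,240:400,::-1];b=grab_frame('wrist')['pixels'][100:370,180:440,::-1]
a=cv2.resize(a,(420,420),interpolation=2);b=cv2.resize(b,(370,384),interpolation=2)
c=np.zeros((420,790,3),np.uint8);c[:,:420]=a;c[:384,420:]=b;cv2.imwrite('pics/p5.png',c)"
```

```text
clock: 13.38
position: [0.5645, 0.1563, 0.182]
tcp_rot: [[0.27, 0.963, -0.0], [0.963, -0.27, -0.0], [-0.0, -0.0, -1.0]]
force: [0.2, 0.5, -2.3]
finger_gap: 0.0225
finger_force: 39.3
```

View pics/p5.png

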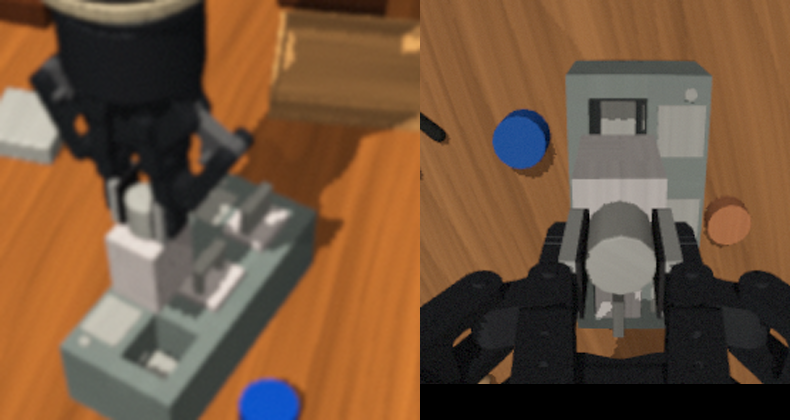

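The block is held upright between the pads and clear of its bay, and the other two are still seated. I'll carry it to the tray.

Scaled: -0.055 m is -0.88, -0.05 m is -0.8.

```bash
echo '[{"jaw": 0.015,"trans": [-0.48,0.048,0]},{"jaw": 0.015,"trans": [-0.8,0.08,0]},{"jaw": 0.015,"trans": [-0.88,0.096,0]},{"jaw": 0.015,"trans": [-0.88,0.096,0]},{"jaw": 0.015,"trans": [-0.88,0.096,0]},{"jaw": 0.015,"trans": [-0.88,0.096,0]},{"jaw": 0.015,"trans": [-0.8,0.08,0]},{"jaw": 0.015,"trans": [-0.52,0.048,0]}]' | python3 inch.py|sed -n '2p;4,6p'; echo '[{"jaw": 0.015},{"jaw": 0.015,"trans": [0,0,0.48]},{"jaw": 0.015,"trans": [0,0,0.48]},{"jaw": 0.015,"trans": [0,0,0.48]},{"jaw": 0.015,"trans": [0,0,0.32]},{"jaw": 0.015,"trans": [0,0,0.16]},{"jaw": 0.015},{"jaw": 0.015}]' | python3 inch.py; echo '[{"jaw": 0.015,"trans": [0,0,0.064]},{"jaw": 0.015}]' | python3 inch.py|sed -n '2p;4p';echo '[{"jaw": 0.015,"trans": [0,0,0.032]},{"jaw": 0.015}]' | python3 inch.py|sed -n '2p;4p'
```

```text
position: [0.4992, -0.2248, 0.1816]
force: [0.8, -0.2, -1.5]
finger_gap: 0.0224
finger_force: 39.3
clock: 15.48
position: [0.5006, -0.2228, 0.063]
tcp_rot: [[0.269, 0.963, 0.001], [0.963, -0.269, -0.0], [-0.0, 0.001, -1.0]]
force: [0.5, -0.9, -1.1]
finger_gap: 0.023
finger_force: 39.4
position: [0.5002, -0.2228, 0.0584]
force: [-0.6, -0.3, -2.1]
position: [0.5001, -0.2227, 0.0562]
force: [0.2, -0.4, -1.5]
```

Scaled: 0.0015 m is 0.024.

```bash
echo '[{"jaw": 0.015,"trans": [0,0,0.024]},{"jaw": 0.015}]' | python3 inch.py|sed -n '2p;4p';echo '[{"jaw": 0.015,"trans": [0,0,0.016]},{"jaw": 0.015}]' | python3 inch.py|sed -n '2p;4p';echo '[{"jaw": 0.015,"trans": [0,0,0.016]},{"jaw": 0.015}]' | python3 inch.py|sed -n '2p;4p'
```

```text
position: [0.5, -0.2227, 0.0547]
force: [0.2, 0.7, -2.0]
position: [0.5001, -0.2227, 0.0538]
force: [-0.1, -0.5, -1.6]
position: [0.5002, -0.2228, 0.0535]
force: [-4.3, 2.0, 14.0]
```

Contact with the floor came at the expected height. I'll release slowly and retreat.

Scaled: -0.0005 m is -0.008.

```bash
echo '[{"jaw": 0.03,"trans": [0,0,-0.008]},{"jaw": 0.05},{"jaw": 0.06},{"jaw": 0.06}]' | python3 inch.py|sed -n '2p;4,6p'; echo '[{"jaw": 0.06,"trans": [0,0,-0.32]},{"jaw": 0.06,"trans": [0,0,-0.64]},{"jaw": 0.06,"trans": [0,0,-0.64]},{"jaw": 0.06,"trans": [0,0,-0.64]},{"jaw": 0.06,"trans": [0.8,0,0]},{"jaw": 0.06,"trans": [0.8,0,0]},{"jaw": 0.06,"trans": [0.8,0,0]},{"jaw": 0.06}]' | python3 inch.py
python3 -c "
from station import bot, grab_frame
import cv2,numpy as np
a=grab_frame('side')['pixels'][90:290,240:440,::-1];b=grab_frame('top')['pixels'][150:300,220:500,::-1]
a=cv2.resize(a,(400,400),interpolation=2);b=cv2.resize(b,(400,214),interpolation=2)
c=np.zeros((400,800,3),np.uint8);c[:,:400]=a;c[:214,400:]=b;cv2.imwrite('pics/p6.png',c)"
```

```text
position: [0.5001, -0.2227, 0.0532]
force: [-1.1, -1.1, -0.4]
finger_gap: 0.0602
finger_force: 0.0
clock: 18.23
position: [0.5411, -0.0754, 0.1933]
tcp_rot: [[0.266, 0.964, 0.0], [0.964, -0.266, 0.0], [0.0, 0.0, -1.0]]
force: [0.9, -1.4, -0.0]
finger_gap: 0.0599
finger_force: 0.0
```

View pics/p6.png

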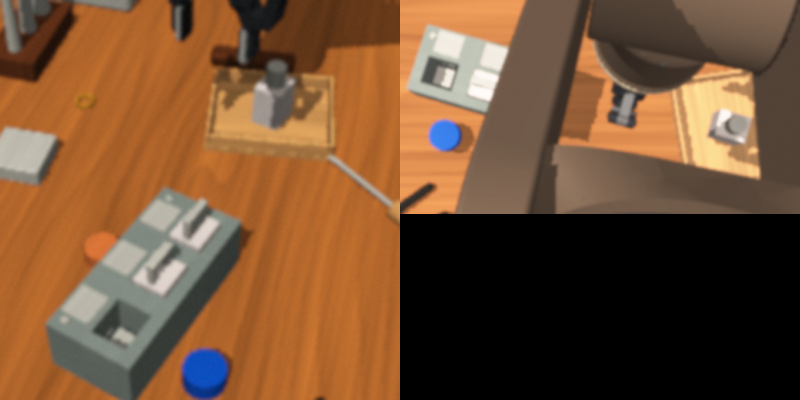

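The cassette stands upright in the middle of the tray, at (273,95) in the side crop. The other two are still latched and the gripper is clear.

```bash
python3 -c "
from station import bot, grab_frame
print(bot.close_job())"
```

```text
the job is handed in; nothing more can be done
None
```

The round-knobbed cassette was pressed until its catch tripped, drawn out and set down upright in the tray, with the other two still latched in the last picture; I handed the job in at about 18 s, and no verdict was returned.

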